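# Turn the proud eyepiece home in its keyed socket

### The job

One of the two eyepieces in the twin socket stand is not home: its three brass lugs ride on top of the notched rim, so it stands higher than the other. Without taking it out of its socket, turn it by its black head with light pressure until the lugs drop into the slots and it sits fully home and upright, then let go; leave the other eyepiece alone.

Things in the scene. Friction and masses are not known exactly. Their poses are not given: they have to be found in the camera images.
- eyepiece_a_centre (a point): The proud black eyepiece, in either socket, 36 mm wide, 47 tall, about 0.08 kg. Point: its centre, 23.5 mm above its foot; z up its axis. Round head to grip: from 3 mm below to 23.5 above the point (grip 12 to 18 above). Three brass lugs, 10 mm wide, 6 tall, reach out to 33 mm from the axis at 0, 120, 240 degrees from x, undersides 16.5 below the point; they start 40 to 60 degrees off the nearest slots.
- eyepiece_b_centre (a point): The other eyepiece, of the same shape and size, with its centre as the point, z up. It is in the other socket and already home, its lugs in the slots, 8 mm lower than the proud one. Leave it alone.
- stand: Fixed grey stand, plate 90 x 184 x 6 mm; origin: centre of its underside, z up. Two sockets at y = +45 and -45 mm: rings 74 mm wide, bore 40 (4 mm play), rim at z = 24. Three slots per rim, 60 degrees wide, 8 mm deep, at 0, 120, 240 degrees from x; any lug fits any, about 14 degrees of play each way. Eyepiece centre: z = 40.5 riding, 32.5 home; over the slots it drops by its weight or a push of a few N.

How it is judged:
By the outcome, as a careful person would: the job done as asked, in the order asked, and still so for the second after the job is handed in, with the robot touching nothing.
It also fails if it takes over 32 s, if anything falls off the work surface, if the arm or the gripper's body presses on something with over 40 N, if the wrist force passes 120 N, or if a joint passes its speed limit or range.

### The arm

A 7-joint arm with a two-finger parallel gripper is mounted at the origin on a cart in front of the work surface, level with it; the furniture and walls round the work are solid. World frame = base frame: x ahead of the robot, y to its left, z up, the work surface at z = 0. Lengths are in m, angles in rad, forces in N, time in s.
With the tool pointing down it reaches from about 0.4 to 0.85 m from the base axis. Payload 10.4 kg.
Tool frame: the origin (TCP) lies between the finger pads; the fingertips stand 19 mm ahead of it and the grasp point (between the pads) is the TCP; z points along the fingers, x is the direction in which the jaws open and shut, and the axes are right-handed (so a half turn about z gives the same grasp; the last joint's range is limited). The gripper opens to 87 mm and grips with 3 to 60 N. Pads are 19 mm wide; open, the fingers measure 117 mm over their backs; the gripper's body (75 mm by 190 mm) begins 51 mm behind the grasp point.
Start: joints at [-1.207, 0.332, -0.065, 1.46, 0.022, 1.35, -0.088], TCP at [0.236, 0.579, 0.242] pointing down, gripper open.
Joint ranges: [-2.6, 2.6], [-0.5, 2.12], [-1.47, 1.34], [0.16, 2.42], [-1.27, 4.41], [0.06, 2.06], [-2.6, 2.6]. Speed limits (rad/s): [2.22, 2.22, 2.79, 2.79, 3.14, 3.14, 3.14].

### API

Orientations are given as a unit quaternion [x, y, z, w].
In Python, from bench import * gives the robot as it stands.
- The arm moves only by the tool step_arm, never from a script. Its argument "commands" is a list of rows, each a list of 6 numbers: the shift along the tool's x, y, z in m, then the turn, a rotation vector about the tool's x, y, z in rad. In form: [[tx, ty, tz, rx, ry, rz], ...]. A call has 1 to 12 rows; each row shifts and turns the commanded pose from where the row before left it, along the tool's axes as they then stand; what a row does not reach is not made up. A row lasts 1/10 s, in which the tool goes at most 50 mm and 8.59 degrees, less where a joint would pass 70% of its speed; a pose out of reach is approached as far as the arm can. A call with a gripper value outside its range is refused whole. "gripper" is the opening, from 0 (shut) to 1 (fully open), set as the call begins (left out, the last holds). The fingers move at their own pace and stop on an object; "grip_force" is the grip in N (left out, the last holds). Time passes only in rows, so rows that do not move let the fingers close. It gives the time, the measured TCP pose, the force and the opening at its end, in the units of the state.
- read_state(): the state, without advancing time (a new reading comes with each control period).
- camera(name): name is "side" or "top" or "wrist"; returns the picture (384x512x3 uint8, red, green, blue); there is no depth.
- get_calibration(name): a dict with "fx", "fy", "cx", "cy" (pixels), "R" (3x3) and "t" (3): a world point X has camera coordinates R X + t. Camera axes: x right, y down, z forward; pixel columns grow to the right and rows downward; lengths in m; the calibration is good to about 2 mm. The wrist camera is an equidistant fisheye: a pixel r from the principal point sees the ray r / f radians off the axis. A picture is of the moment at which its call begins: read the wrist's pose just before it. get_calibration takes no time and is no camera call; for the wrist camera it gives the pose at the moment of the call.
- close_job(): hands the job in, once; it reports no verdict.
The state is a dict: "time": time; "joint_positions": joint angles; "joint_vel": joint speeds; "joint_torque": joint torques, N m; "ee_pos": TCP position; "eef_rot": TCP orientation; "ft_force": force on the tool from outside, world axes, zero at the start; "torque": the same for the moment, N m; "width": finger opening in m.
Only numpy, scipy, OpenCV 4.12 (cv2) and the standard library are available. Lean on these libraries where they do the work, as an engineer would, in place of code of your own. Each camera call takes 0.05 s, during which the arm holds its last target. There are 200 camera calls.

## Working session

There is one attempt and no reset: what is moved stays moved. The work goes in short steps, Python scripts to look and compute and a tool call to move; the robot and the scene stay as the last step left them, time stands still between calls to the robot, and variables do not carry over. Pictures are saved under pics/ and viewed, on a budget of 10 in all, crops included, one or two more only if the job needs it, and the job is handed in when it is done.

Besides the shell and the picture viewer there is one more tool, called after "Emit:" by a JSON object that holds its "fn" and its "kwargs". step_arm: Moves the arm, as the interface text tells. Its arguments: {"type":"object","properties":{"commands":{"type":"array","items":{"type":"array","items":{"type":"number"}}},"gripper":{"type":"number"},"grip_force":{"type":"number"}},"required":["commands"]}

```bash
mkdir -p pics
python3 - <<'E'
from bench import *
import cv2,numpy as np
s=read_state();print(s['time'],s['ee_pos'],s['eef_rot'],s['ft_force'],s['width'])
for n in ['top','side']:
    im=camera(n);cv2.imwrite(f'pics/{n}0.png',im[:,:,::-1])
    c=get_calibration(n);print(n,c)
a=[cv2.imread(f'pics/{n}0.png') for n in ['top','side']]
cv2.imwrite('pics/both0.png',cv2.resize(np.vstack(a),None,fx=.78,fy=.78,interpolation=cv2.INTER_AREA))
E
```

```text
0.0 [0.23564832 0.57848468 0.24074073] [ 8.29825453e-01  5.58022591e-01 -5.65736830e-04  4.31767382e-04] [ 0.20789714 -0.34855836 -0.80501261] 0.08733888568857036
top {'fx': 382.13544087272544, 'fy': 382.13544087272544, 'cx': 259.2795844878871, 'cy': 187.64084343132382, 'R': array([[ 0.01239332, -0.99973932,  0.01917524],
       [-0.9920794 , -0.01469111, -0.12475032],
       [ 0.1249995 , -0.01747729, -0.99200286]]), 't': array([-0.05428678,  0.52564723,  0.84558856])}
side {'fx': 367.8923985086645, 'fy': 367.8923985086645, 'cx': 256.1744676791297, 'cy': 188.2550443885709, 'R': array([[ 9.99320861e-01, -3.36989388e-02,  1.49063455e-02],
       [-4.47233393e-04, -4.15592057e-01, -9.09551011e-01],
       [ 3.68458627e-02,  9.08926633e-01, -4.15324884e-01]]), 't': array([-0.55047878,  0.05256587,  0.89789949])}
```

View pics/both0.png

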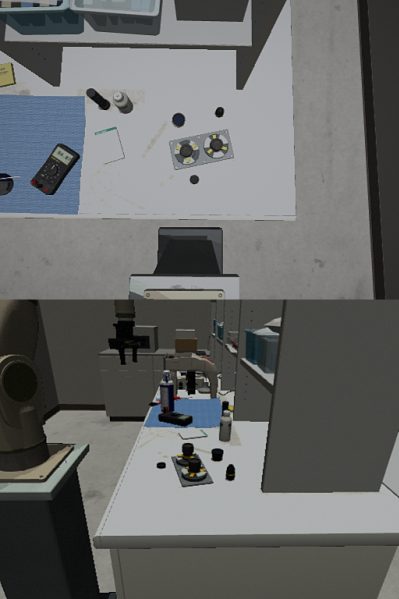

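The stand is near (258,190) in the top image and (246,215) in the side image (full-resolution pixels). I'll zoom in on both.

```bash
cat > h.py <<'E'
from bench import *
import cv2,numpy as np
def ray(c,u,v,z):
    d=c['R'].T@np.array([(u-c['cx'])/c['fx'],(v-c['cy'])/c['fy'],1]);o=-c['R'].T@c['t']
    return o+d*(z-o[2])/d[2]
def proj(c,X):
    p=c['R']@np.asarray(X)+c['t'];return c['cx']+c['fx']*p[0]/p[2],c['cy']+c['fy']*p[1]/p[2]
E
python3 - <<'E'
from h import *
t=cv2.imread('pics/top0.png')[155:225,205:310];s=cv2.imread('pics/side0.png')[175:245,205:310]
t,s=[cv2.resize(i,None,fx=5.6,fy=4*1.4,interpolation=cv2.INTER_CUBIC) for i in(t,s)]
o=np.vstack([t,s]);o=cv2.resize(o,None,fx=.76,fy=.76);cv2.imwrite('pics/z.png',o);print(o.shape)
c=get_calibration('top')
im=cv2.imread('pics/top0.png');hsv=cv2.cvtColor(im,cv2.COLOR_BGR2HSV)
m=(hsv[...,2]<175)&(hsv[...,2]>60)&(hsv[...,1]<60);m[:155]=0;m[225:]=0;m[:,:205]=0;m[:,310:]=0
cs,_=cv2.findContours(cv2.morphologyEx(m.astype('uint8'),cv2.MORPH_CLOSE,np.ones((9,9))),0,2)
k=max(cs,key=cv2.contourArea);r=cv2.minAreaRect(k);print(r)
for p in cv2.boxPoints(r):print(p,ray(c,*p,0.006))
E
```

```text
(596, 447, 3)
((257.0, 189.5), (69.0, 104.0), 90.0)
[205. 155.] [0.60655196 0.0831944  0.006     ]
[309. 155.] [ 0.61066469 -0.16620349  0.006     ]
[309. 224.] [ 0.44539708 -0.16556217  0.006     ]
[205. 224.] [0.4422332  0.07825141 0.006     ]
```

View pics/z.png

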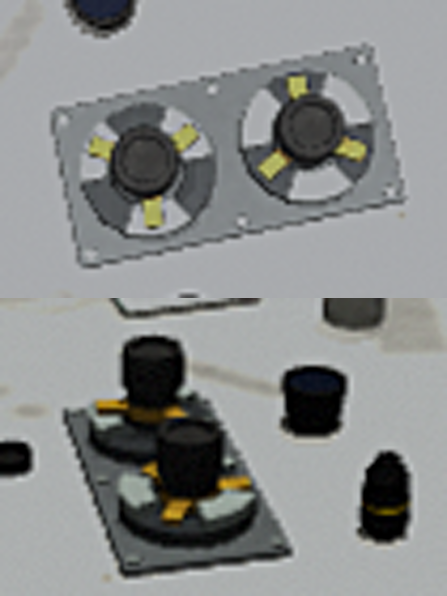

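The top view shows the left eyepiece (crop 143,160) with its lugs on the pale rim, so it is the proud one. The right one (307,128) has its lugs in the dark slots.

Run:
```python
from h import *
c=get_calibration('top')
f=lambda x,y:(205+(x+.5)/4.256-.5,155+(y+.5)/4.256-.5)
P=np.array([ray(c,*f(*p),.006) for p in [(52,108),(370,45),(405,198),(85,266)]]);print(P)
ctr=P.mean(0);d=(P[0]+P[3]-P[1]-P[2])/2;e=(P[0]+P[1]-P[2]-P[3])/2
print('ctr',ctr,'size',np.linalg.norm(d),np.linalg.norm(e))
yd=d[:2]/np.linalg.norm(d[:2]);yaw=np.arctan2(-yd[0],yd[1]);print('yaw',np.degrees(yaw),'from e',np.degrees(np.arctan2(e[1],e[0])))
for sgn in(1,-1):print('socket',ctr[:2]+sgn*.045*yd)
im=cv2.imread('pics/top0.png');hsv=cv2.cvtColor(im,cv2.COLOR_BGR2HSV)
dark=(hsv[...,2]<70).astype('uint8');br=((hsv[...,0]>18)&(hsv[...,0]<35)&(hsv[...,1]>90)).astype('uint8')
for nm,(px,py),zt,zl in[('A',f(143,160),.064,.030),('B',f(307,128),.056,.022)]:
    yy,xx=np.mgrid[:384,:512];near=np.hypot(xx-px,yy-py)
    k=(dark>0)&(near<10);print(nm,'head n',k.sum(),'cen px',xx[k].mean(),yy[k].mean())
    h=ray(c,xx[k].mean(),yy[k].mean(),zt-.004)
    print(' head',h, 'clickpt',ray(c,px,py,zt))
    n,l,st,ce=cv2.connectedComponentsWithStats((br&(near<20)).astype('uint8'))
    L=[ray(c,*ce[i],zl) for i in range(1,n) if st[i,4]>5]
    for q in L:
        v=q[:2]-h[:2];print('  lug',q,'r',np.linalg.norm(v),'ang rel stand',(np.degrees(np.arctan2(v[1],v[0])-yaw))%360)
# side check of head A
s=get_calibration('side');print(proj(s,[*(ctr[:2]+.045*yd),.064]),proj(s,[*(ctr[:2]-.045*yd),.056]))
for p in[(153,345),(190,430)]:
    print('side px',205+p[0]/4.256,175+(p[1]-298)/4.256)
```

```text
[[ 0.54659593  0.05336059  0.006     ]
 [ 0.5851103  -0.1242262   0.006     ]
 [ 0.49901198 -0.14388418  0.006     ]
 [ 0.45890303  0.03290167  0.006     ]]
ctr [ 0.52240531 -0.04546203  0.006     ] size 0.18149489715863096 0.08918065353152313
yaw 12.509370168285223 from e 12.998132606256748
socket [ 0.51265834 -0.0015303 ]
socket [ 0.53215228 -0.08939376]
A head n 226 cen px 238.60619469026548 192.9646017699115
 head [ 0.51037676 -0.00083303  0.06      ] clickpt [ 5.11597247e-01 -8.66812825e-05  6.40000000e-02]
  lug [ 0.52735803 -0.02034094  0.03      ] r 0.025863527024693442 ang rel stand 298.5295827779114
  lug [0.52145359 0.02395993 0.03      ] r 0.027154871045810734 ang rel stand 53.416820069011465
  lug [ 0.48727855 -0.00407906  0.03      ] r 0.02332518485063707 ang rel stand 175.49011854476245
B head n 223 cen px 276.89237668161434 185.47533632286996
 head [ 0.52950767 -0.08646616  0.052     ] clickpt [ 0.53074526 -0.08588022  0.056     ]
  lug [ 0.5579005  -0.08155737  0.022     ] r 0.028814032930329053 ang rel stand 357.29944925530924
  lug [ 0.52392119 -0.11175834  0.022     ] r 0.025901796746912144 ang rel stand 245.03523237300163
  lug [ 0.51484388 -0.06977991  0.022     ] r 0.022213909001482277 ang rel stand 118.79948924909486
(np.float64(240.7922289981368), np.float64(186.08668503026516)) (np.float64(249.4588500149315), np.float64(205.6969069847088))
side px 240.94924812030075 186.04323308270676
side px 249.64285714285714 206.01503759398497
```

Head A is at about (0.512, -0.001) and its lugs sit about 56° anticlockwise of the slots. Plate size, socket positions and the side view all agree with this. I'll turn it about 56° clockwise, which is +0.98 rad about tool z. First I move across at height.

Emit:
{"fn": "step_arm", "kwargs": {"commands": [[-0.0216,0.0238,0,0,0,0],[-0.0216,0.0238,0,0,0,0],[-0.0216,0.0238,0,0,0,0],[-0.0216,0.0238,0,0,0,0],[-0.0216,0.0238,0,0,0,0],[-0.0216,0.0238,0,0,0,0],[-0.0216,0.0238,0,0,0,0],[-0.0216,0.0238,0,0,0,0],[-0.0216,0.0238,0,0,0,0],[-0.0216,0.0238,0,0,0,0],[-0.0216,0.0238,0,0,0,0],[-0.0216,0.0238,0,0,0,0]], "gripper": 1}}

```text
time: 1.3
ee_pos: [0.4027, 0.2297, 0.2414]
eef_rot: [0.83, 0.558, -0.0, -0.0]
ft_force: [1.2, 0.4, 0.3]
width: 0.087
```

Emit:
{"fn": "step_arm", "kwargs": {"commands": [[-0.0216,0.0238,0,0,0,0],[-0.0216,0.0238,0,0,0,0],[-0.0216,0.0238,0,0,0,0],[-0.0216,0.0238,0,0,0,0],[-0.0216,0.0238,0,0,0,0],[-0.0216,0.0238,0,0,0,0],[-0.0216,0.0238,0,0,0,0],[0,0,0,0,0,0.14],[0,0,0,0,0,0.14],[0,0,0,0,0,0.14],[0,0,0,0,0,0.14],[0,0,0,0,0,0.14]]}}

```text
time: 2.5
ee_pos: [0.4995, 0.0282, 0.2412]
eef_rot: [0.972, 0.237, -0.0, -0.0]
ft_force: [-0.3, -0.0, -0.6]
width: 0.0876
```

Emit:
{"fn": "step_arm", "kwargs": {"commands": [[0,0,0,0,0,0],[0,0,0,0,0,0],[0,0,0,0,0,0]]}}

```text
time: 2.8
ee_pos: [0.4997, 0.0282, 0.2414]
eef_rot: [0.97, 0.241, -0.0, -0.0]
ft_force: [-0.2, -0.6, -0.5]
width: 0.087
```

Run:
```python
from h import *
c=get_calibration('wrist');s=read_state();im=camera('wrist');np.save('w.npy',im)
o=-c['R'].T@c['t'];print(o,c['fx'],s['joint_positions'])
def wproj(X):
    p=c['R']@np.asarray(X)+c['t'];th=np.arctan2(np.hypot(*p[:2]),p[2]);a=np.arctan2(p[1],p[0])
    return c['cx']+c['fx']*th*np.cos(a),c['cy']+c['fy']*th*np.sin(a)
def wray(u,v,z):
    x,y=(u-c['cx'])/c['fx'],(v-c['cy'])/c['fy'];r=np.hypot(x,y)
    d=c['R'].T@np.array([np.sin(r)*x/r,np.sin(r)*y/r,np.cos(r)]);return o+d*(z-o[2])/d[2]
b=im[:,:,::-1].copy()
A=[.5125,-.001,.064];B=[.532,-.089,.056];a=wproj(A);print(a,wproj(B))
hsv=cv2.cvtColor(b,cv2.COLOR_BGR2HSV);yy,xx=np.mgrid[:384,:512]
for Q in(A,B):
    p=wproj(Q);k=((hsv[...,2]<75)&(np.hypot(xx-p[0],yy-p[1])<45)).astype('uint8')
    n,l,st,ce=cv2.connectedComponentsWithStats(k);i=1+st[1:,4].argmax();print(st[i],ce[i],wray(*ce[i],Q[2]))
    cv2.circle(b,(int(p[0]),int(p[1])),2,(0,0,255),-1)
cv2.imwrite('pics/w1.png',b)
```

```text
[0.46370431 0.09689964 0.38419692] 297.3186396354542 [-0.59726672  0.04391069  0.46718795  1.80546899 -0.02058804  1.29714562
  0.3624033 ]
(np.float64(250.98176597688698), np.float64(202.40276607572144)) (np.float64(232.45456936077966), np.float64(264.66605113490135))
[ 227  158   56   56 1497] [250.97194389 185.74148297] [0.50332402 0.01641056 0.064     ]
[ 188  222   90   60 2929] [232.71252987 261.79788324] [ 0.53040074 -0.08499861  0.056     ]
```

View pics/w1.png

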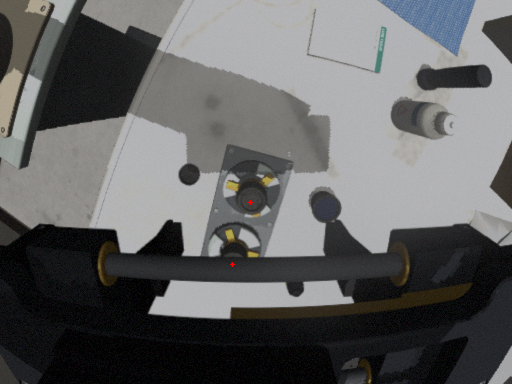

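The projected centre of head A (251,202) lands on the head in the wrist picture. The nearest objects clear the fingers.

Emit:
{"fn": "step_arm", "kwargs": {"commands": [[-0.0012,0.0159,0.01,0,0,0],[-0.0012,0.0159,0.02,0,0,0],[0,0,0.025,0,0,0],[0,0,0.03,0,0,0],[0,0,0.025,0,0,0],[0,0,0.02,0,0,0],[0,0,0.015,0,0,0],[0,0,0,0,0,0],[0,0,0,0,0,0]]}}

```text
time: 3.75
ee_pos: [0.5125, -0.0011, 0.0969]
eef_rot: [0.971, 0.24, -0.0, 0.0]
ft_force: [-0.4, -1.1, 1.2]
width: 0.087
```

Run:
```python
from h import *
s=read_state();print(s['time'],s['ee_pos'],s['ft_force'])
im=np.vstack([cv2.resize(camera(n)[150:250,185:325],None,fx=3,fy=3,interpolation=2) for n in('top','side')])
cv2.imwrite('pics/t2.png',im[:,:,::-1])
```

```text
3.75 [ 0.51254744 -0.00111793  0.09691345] [-0.35220734 -1.08328065  1.23362098]
```

View pics/t2.png

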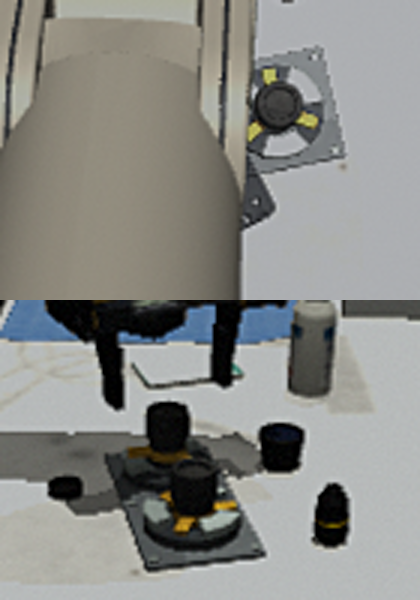

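The fingers straddle head A. I'll descend and grip lightly.

Emit:
{"fn": "step_arm", "kwargs": {"commands": [[0,0,0.015,0,0,0],[0,0,0.015,0,0,0],[0,0,0.011,0,0,0],[0,0,0,0,0,0],[0,0,0,0,0,0]]}}

```text
time: 4.35
ee_pos: [0.5127, -0.0011, 0.0561]
eef_rot: [0.971, 0.24, 0.0, 0.0]
ft_force: [-0.5, -0.7, -0.4]
width: 0.087
```

Emit:
{"fn": "step_arm", "kwargs": {"commands": [[0,0,0,0,0,0],[0,0,0,0,0,0],[0,0,0,0,0,0],[0,0,0,0,0,0],[0,0,0,0,0,0],[0,0,0,0,0,0],[0,0,0,0,0,0],[0,0,0,0,0,0]], "gripper": 0, "grip_force": 8}}

```text
time: 5.15
ee_pos: [0.5124, -0.0011, 0.0555]
eef_rot: [0.971, 0.24, 0.0, -0.0]
ft_force: [0.4, 0.9, 0.2]
width: 0.0358
```

Emit:
{"fn": "step_arm", "kwargs": {"commands": [[0,0,0.0003,0,0,0.08],[0,0,0,0,0,0.1],[0,0,0,0,0,0.1],[0,0,0,0,0,0.1],[0,0,0,0,0,0.1],[0,0,0,0,0,0.1],[0,0,0,0,0,0.1],[0,0,0,0,0,0.1],[0,0,0,0,0,0.1],[0,0,0,0,0,0.1],[0,0,0,0,0,0],[0,0,0,0,0,0]]}}

```text
time: 6.35
ee_pos: [0.5123, -0.001, 0.0551]
eef_rot: [0.97, -0.244, -0.0, 0.0]
ft_force: [-1.1, 0.5, -0.5]
width: 0.036
```

Emit:
{"fn": "step_arm", "kwargs": {"commands": [[0,0,0.001,0,0,0],[0,0,0.001,0,0,0],[0,0,0,0,0,0]]}}

```text
time: 6.65
ee_pos: [0.5123, -0.0011, 0.0531]
eef_rot: [0.969, -0.245, -0.0, -0.0]
ft_force: [0.5, -0.1, -0.5]
width: 0.0357
```

The tool turned the full 56° and is now going down with no resistance. I'll continue to home.

Emit:
{"fn": "step_arm", "kwargs": {"commands": [[0,0,0.0015,0,0,0],[0,0,0.0015,0,0,0],[0,0,0.0015,0,0,0],[0,0,0.001,0,0,0],[0,0,0,0,0,0]]}}

```text
time: 7.15
ee_pos: [0.5124, -0.0011, 0.0476]
eef_rot: [0.969, -0.245, -0.0, 0.0]
ft_force: [-0.0, 0.7, -0.2]
width: 0.0359
```

Run:
```python
from h import *
s=read_state();print(s['time'],s['ee_pos'],s['ft_force'])
im=cv2.resize(camera('side')[160:240,200:300],None,fx=5,fy=5,interpolation=2)
cv2.imwrite('pics/s3.png',im[:,:,::-1])
```

```text
7.15 [ 0.51237619 -0.00108828  0.04763316] [-0.00282033  0.70368412 -0.17054936]
```

View pics/s3.png

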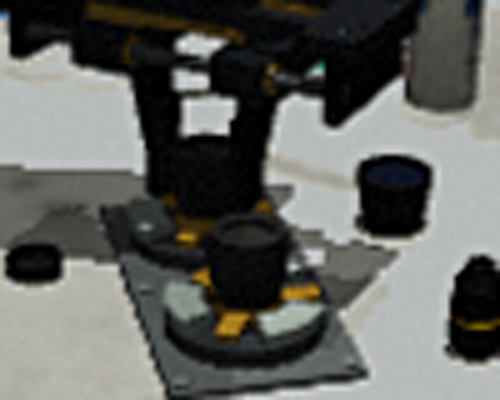

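The side view shows A lower, with its lugs between the rim pads (185,237). A small push to contact will confirm it, then I'll release.

Emit:
{"fn": "step_arm", "kwargs": {"commands": [[0,0,0.0005,0,0,0],[0,0,0.0005,0,0,0],[0,0,0.0003,0,0,0],[0,0,0,0,0,0]]}}

```text
time: 7.6
ee_pos: [0.5125, -0.001, 0.0472]
eef_rot: [0.969, -0.245, -0.0, -0.0]
ft_force: [-5.5, 0.8, 12.2]
width: 0.0363
```

Contact at the bottom of the slots came at z ≈ 0.0472 with 12 N. I'll ease off, open gently and lift.

Emit:
{"fn": "step_arm", "kwargs": {"commands": [[0,0,-0.0008,0,0,0],[0,0,0,0,0,0]]}}

```text
time: 7.8
ee_pos: [0.5126, -0.001, 0.0473]
eef_rot: [0.969, -0.245, 0.0, -0.0]
ft_force: [-0.6, -0.2, 1.8]
width: 0.0362
```

Emit:
{"fn": "step_arm", "kwargs": {"commands": [[0,0,0,0,0,0],[0,0,0,0,0,0],[0,0,0,0,0,0],[0,0,0,0,0,0],[0,0,0,0,0,0],[0,0,0,0,0,0],[0,0,0,0,0,0]], "gripper": 1}}

```text
time: 8.5
ee_pos: [0.5124, -0.001, 0.0472]
eef_rot: [0.969, -0.245, 0.0, -0.0]
ft_force: [-0.1, -0.3, -0.3]
width: 0.0827
```

Emit:
{"fn": "step_arm", "kwargs": {"commands": [[0,0,-0.01,0,0,0],[0,0,-0.02,0,0,0],[0,0,-0.03,0,0,0],[0,0,-0.03,0,0,0],[0,0,-0.03,0,0,0],[0,0,-0.03,0,0,0],[0,0,-0.03,0,0,0],[0,0,-0.02,0,0,0],[-0.02,-0.025,0,0,0,0],[-0.02,-0.025,0,0,0,0],[-0.02,-0.025,0,0,0,0],[-0.02,-0.025,0,0,0,0]]}}

```text
time: 9.7
ee_pos: [0.4893, 0.1258, 0.2481]
eef_rot: [0.969, -0.246, 0.0, -0.0]
ft_force: [0.1, 0.0, -0.3]
width: 0.0869
```

Emit:
{"fn": "step_arm", "kwargs": {"commands": [[-0.015,-0.03,0,0,0,0],[-0.015,-0.03,0,0,0,0],[-0.015,-0.03,0,0,0,0],[-0.015,-0.03,0,0,0,0],[0,0,0,0,0,0],[0,0,0,0,0,0]]}}

```text
time: 10.3
ee_pos: [0.4939, 0.2592, 0.2476]
eef_rot: [0.97, -0.245, 0.0, 0.0]
ft_force: [-0.6, -0.2, 0.1]
width: 0.0867
```

Run:
```python
from h import *
s=read_state();print(s['time'],s['ee_pos'],s['ft_force'],s['width'])
im=np.vstack([cv2.resize(camera(n)[a:a+70,205:310],None,fx=4.25,fy=4.25,interpolation=2) for n,a in(('top',155),('side',175))])
cv2.imwrite('pics/f.png',im[:,:,::-1])
```

```text
10.3 [0.49387605 0.25916667 0.24757399] [-0.62056564 -0.2043135   0.09388778] 0.08670887847982739
```

View pics/f.png

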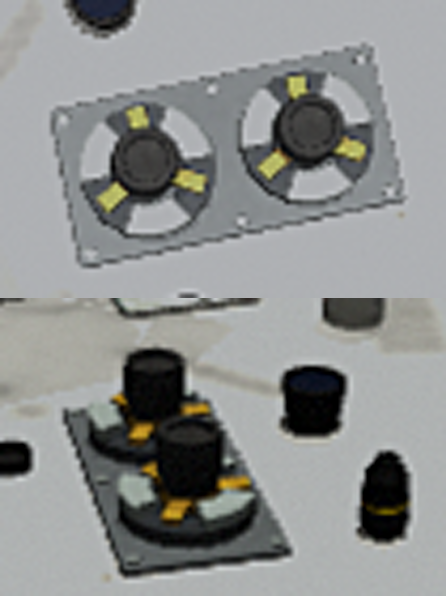

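All three of A's lugs are in the dark slots (137,117), (190,180) and (112,198). In the side view its top dropped about 12 crop px, which matches 8 mm, and it looks upright. B has not moved.

```bash
python3 -c "
from bench import *
print(close_job())"
```

```text
the job is handed in; nothing more can be done
None
```

The proud eyepiece, in the +y socket, is now fully home and upright, and I've handed the job in. I gripped its head with 8 N, turned it about 56° clockwise and lowered it 8 mm until it met the bottom. Contact force reached about 12 N. I then let go and moved the gripper clear at 10.3 s.

**Last checks:** The top view shows all three lugs in the slots. In the side view the head is lower by about 8 mm, as expected, and upright. The other eyepiece has not moved.

**One check that failed:** An automatic plate-outline fit early on found nothing useful. I read the plate corners from the picture instead; these gave the right plate size to about 3 mm and agreed with the side view.

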